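# Fold the phone rest and shut the stationery box

### The arm

A 7-joint arm with a two-finger parallel gripper is mounted at the origin on the work surface. World frame = base frame: x ahead of the robot, y to its left, z up, the work surface at z = 0. Lengths are in mm, angles in rad, forces in N, time in s.
With the tool pointing down it reaches from about 400 to 925 mm from the base axis. Payload 4.1 kg.
Tool frame: the origin (TCP) lies between the finger pads; the fingertips stand 17 mm ahead of it and the grasp point (between the pads) lies 2 mm behind it; z points along the fingers, x is the direction in which the jaws open and shut, and the axes are right-handed (so a half turn about z gives the same grasp; the last joint's range is limited). The gripper opens to 85 mm and grips with 20 to 120 N. Pads are 22 mm wide; open, the fingers measure 114 mm over their backs; the gripper's body (76 mm by 85 mm) begins 54 mm behind the grasp point. The pads swing forward as they close: fully open they stand 13 mm farther back than shut.
Start: joints at [1.148, 0.398, 0.045, 1.537, -0.019, 1.207, -0.051], TCP at [206.848, -616.243, 248.347] pointing down, gripper open.
Joint ranges: [-2.82, 2.82], [-0.49, 2.23], [-1.37, 1.46], [0, 2.46], [-1.36, 4.5], [0.23, 2], [-2.94, 2.94]. Speed limits (rad/s): [2.57, 2.57, 3.14, 3.14, 3.14, 3.14, 3.14].

### API

Orientations are given as [roll, pitch, yaw] about the fixed x, y, z axes, in that order (R = Rz(yaw) Ry(pitch) Rx(roll)).
In Python, from bench import read_state, read_camera, camera_params, finish_job gives the robot as it stands. The module is installed in compiled form; this text tells all that it offers.
- The arm moves only by the tool drive_tool, never from a script. Its argument "deltas" is text: rows parted by semicolons, each of 5 numbers parted by spaces: the opening, from -1 (shut) to 1 (fully open), so that 0 is half open, then the shift along the world's x, y, z each as a share of 50 mm, from -1 to 1, then the turn about the world's z as a share of pi/2 rad, from -1 to 1. In form: claw x y z yaw; .... A call has exactly 10 rows; each row shifts and turns the commanded pose from where the row before left it; what a row does not reach is not made up. A row lasts 1/10 s, in which the tool goes at most 50 mm and 8.59 degrees, less where a joint would pass 70% of its speed; a pose out of reach is approached as far as the arm can. A call with a number of a shift or a turn outside -1 to 1 is refused whole. A call with a gripper value outside its range is refused whole. The fingers move at their own pace and stop on an object; "force" is the grip in N (left out, the last holds). Time passes only in rows, so rows that do not move let the fingers close, or fill a call up. It gives the time, the measured TCP pose, the force and the opening at its end, in the units of the state.
- read_state(): the state, without advancing time (a new reading comes with each control period).
- read_camera(name): name is "scene" or "top" or "wrist"; returns the picture (400x640x3 uint8, red, green, blue); there is no depth.
- camera_params(name): a dict with "vertical_fov" (degrees; the focal length in pixels is half the picture's height over the tangent of half this angle, whatever the lens; pixels are square), "cx", "cy" (the principal point, pixels), "k1" (the pictures are not rectified: a ray, as slopes to the right and down, at radius r is drawn at 1 + k1 r^2 times it, then the intrinsics apply), "origin" and "rotation" of the camera in the world; the wrist camera has in their place "T_tool_cam" (4x4, takes a point from camera to tool coordinates, whose origin is the TCP and whose axes are the tool frame's). Camera axes: x right, y up, looking along -z (the intrinsics and any distortion apply to the point x, -y, -z); pixel columns grow to the right and rows downward; lengths in mm; the calibration is good to about 2 mm. A picture is of the moment at which its call begins: read the wrist's pose just before it. camera_params takes no time and is no camera call.
- finish_job(): hands the job in, once; it reports no verdict.
The state is a dict: "t": time; "joints": joint angles; "dq": joint speeds; "joint_efforts": joint torques, N m; "tool_pos": TCP position; "ee_rot": TCP orientation; "wrist_force": force on the tool from outside, world axes, zero at the start; "moment": the same for the moment, N m; "gripper_width": opening from 0.0 (shut) to 1.0 (fully open).
Only numpy, scipy, OpenCV 4.12 (cv2) and the standard library are available. Lean on these libraries where they do the work, as an engineer would, in place of code of your own. Each camera call takes 0.05 s, during which the arm holds its last target.

### The job

Pack up the wooden stationery box on the desk using the fingertips only: first push the upright phone rest down until it lies flat inside the box, and only then push the open lid over and press it fully shut. Do not pick anything up; leave the marker in its tray and everything around the box where it is.

Things in the scene. Friction and masses are not known exactly. Their poses are not given: they have to be found in the camera images.
- organiser: wooden stationery box, 170 (its x) x 200 (its y) x 75 mm tall, walls 8 mm, fixed to the desk. Origin: centre of its underside; z up; its front faces its -x, its lid is hinged along its far (+x) rim. A narrow tray with a marker runs along the inside of the front wall; the phone rest stands just behind that tray.
- rest (a joint): phone rest: plain wooden flap 95 mm long (hinge to free edge), 176 wide (along box y), 6 thick. 0 = flat inside the box, upper face 59.5 mm above the desk, 15 below the rim; 1.57 = upright, 74 above the rim. Starts at 1.35 to 1.57 (stop 1.6). Folds away from the box's front, towards the lid hinge. A friction hinge holds it at any angle; about 1 N near the free edge moves it.
- rest_hinge (a point): midpoint of the phone rest's hinge line: box frame x -45, y 0, z 53.5 mm. The rest's underside (the back face when upright, towards the lid) lies in the plane through this line; the face towards the box's front is 6 mm off it.
- rest_edge (a point): middle of the phone rest's free edge on the face that looks to the box's front when upright and upwards when folded; 95 mm from the hinge line.
- lid (a joint): lid: plain wooden plate 170 mm long (hinge to free edge), 200 wide, 10 thick, no handle. 0 = shut on the rim, top 85.5 mm above the desk; 1.57 = upright. Starts at 1.6 to 1.8, leaning slightly back (stop 2.0). A friction hinge holds it at any angle, so it does not fall shut; 1 to 2.5 N near the free edge moves it. An upright phone rest blocks it at about 0.5.
- lid_hinge (a point): midpoint of the lid's hinge line: box frame x 85, y 0, z 75.5 mm. The lid's inner face lies in the plane through this line; its outer face is 10 mm off it.
- lid_edge (a point): middle of the lid's free edge on its outer face (looking away from the box's front when open, upwards when shut); 170 mm from the hinge line.
- marker: grey marker pen, 13 mm thick, 100 mm long with round ends, lying along box y in the front tray (tray floor 22 mm above the desk), so below the rim. Origin under its middle. Stays there.
- bottle: brown medicine bottle, 48 mm diameter, 105 mm tall, standing close beside the box on its +y side. Origin: centre of its underside. A bystander.
- tape: flat roll of clear tape, 64 mm diameter, 19 mm tall, lying close beside the box on its -y side. Origin: centre of its underside. A bystander.
- mug: white mug, 80 mm diameter, 92 mm tall. Origin: centre of its underside. A bystander.
- eraser: white eraser 55 x 24 x 13 mm lying flat. Origin: centre of its underside. A bystander.
- basket: white pen basket 75 x 150 x 85 mm with upright pens fixed in it, 156 mm tall in all. Origin: centre of its underside. A bystander.
- mouse: pale grey computer mouse, 105 x 60 mm, 36 mm tall. Origin: centre of its underside. A bystander.

How it is judged (in metres and radians):
On the way, in this order (a step that is already met when the one before it is completed fails the run):
1. the phone rest lies folded flat (within 0.12 rad) while the lid is still open (above 1.2 rad) (value of joint rest below 0.12 rad and value of joint lid above 1.2 rad), for 0.2 s.
2. the lid is shut (within 0.05 rad) over the folded rest (value of joint lid below 0.05 rad and value of joint rest below 0.12 rad), for 0.2 s.
At the end, for the whole second after the job is handed in: The phone rest lies flat in the box (within 0.12 rad), the lid is shut over it (within 0.05 rad, about 8 mm at its free edge) and at rest, the marker is still in its tray and every bystander is within 30 mm of where it began (all of step 2 and velocity of joint lid below 0.05 rad/s and z of marker in the frame of organiser below 0.045 m and distance of each of bottle, tape, mug, eraser, basket, mouse from where it was at the start of the episode below 0.03 m); the robot touches nothing.
It fails at once if the lid is swung towards shut (below 1.0 rad) while the phone rest is not folded down (above 0.4 rad) (value of joint lid below 1 rad and value of joint rest above 0.4 rad).
It fails at once if the marker is lifted or taken out of its tray (z of marker in the frame of organiser above 0.045 m or distance of marker from where it was at the start of the episode above 0.05 m).
It fails at once if a bystander is lifted, carried or shoved (more than 30 mm) (distance of any of bottle, tape, mug, eraser, basket, mouse from where it was at the start of the episode above 0.03 m).
It also fails if it takes over 58 s, if anything falls off the work surface, if the arm or the gripper's body presses on something with over 40 N, if the wrist force passes 120 N, or if a joint passes its speed limit or range.

## Working session

There is one attempt and no reset: what is moved stays moved. The work goes in short steps, Python scripts to look and compute and a tool call to move; the robot and the scene stay as the last step left them, time stands still between calls to the robot, and variables do not carry over. Pictures are saved under pics/ and viewed, and the job is handed in when it is done.

Besides the shell and the picture viewer there is one more tool, called in YAML: its name, and indented under it one key for each argument. drive_tool: Moves the arm, as the interface text tells. Shift numbers are shares of 50 mm and turn numbers shares of pi/2 rad, none past 1 either way. Its arguments: {"type":"object","properties":{"deltas":{"type":"string"},"force":{"type":"number"}},"required":["deltas"]}

```bash
mkdir -p pics; python3 - <<'E'
from bench import *
import cv2,json
print(read_state())
for n in("scene","top","wrist"):
    print(n,camera_params(n))
for n in("scene","top"):
    cv2.imwrite(f"pics/{n}0.png",read_camera(n)[:,:,::-1])
E
```

```text
{'t': 0.0, 'joints': array([ 1.14802584,  0.39920998,  0.04503486,  1.53788751, -0.01871353,
        1.20689919, -0.05072195]), 'dq': array([-0.00083776,  0.00021928,  0.00075806, -0.00096885,  0.00115196,
       -0.0011333 ,  0.00088661]), 'joint_efforts': array([-3.66756340e-04, -4.75132084e+01,  1.36462949e+00, -2.54221255e+01,
        1.15290398e-02,  9.39771387e-03,  1.94019254e-07]), 'tool_pos': array([ 206.6260645 , -615.64488085,  247.24849137]), 'ee_rot': array([ 3.14146733e+00,  1.97837932e-03, -1.24694170e+00]), 'wrist_force': array([ 0.91883656, -0.13384032,  0.18596941]), 'moment': array([-0.02307165,  0.02474829, -0.02839722]), 'gripper_width': 1.0029376531514882}
scene {'vertical_fov': 52.47706568732304, 'cx': 317.4160308396772, 'cy': 204.7369891051544, 'k1': -0.041395859270996566, 'origin': array([1161.45894893, -138.37380177,  843.30548904]), 'rotation': array([0.61696727, 0.00148902, 1.47500585])}
top {'vertical_fov': 52.55971451727022, 'cx': 315.3993067379773, 'cy': 198.97473363736634, 'k1': -0.06729816046629102, 'origin': array([ 420.06442485, -102.26821032, 1350.97582878]), 'rotation': array([ 0.15899392,  0.02318281, -1.55233893])}
wrist {'vertical_fov': 59.53139730900665, 'cx': 317.1650013860345, 'cy': 199.0085842568181, 'k1': 0.022426144573316667, 'T_tool_cam': array([[ 9.99999886e-01, -1.41620370e-04,  4.56643287e-04,
         4.30083411e-01],
       [ 5.08639552e-06, -9.51915845e-01, -3.06359632e-01,
        -7.79857317e+01],
       [ 4.78072745e-04,  3.06359599e-01, -9.51915736e-01,
        -1.24998805e+02],
       [ 0.00000000e+00,  0.00000000e+00,  0.00000000e+00,
         1.00000000e+00]])}
```

View pics/scene0.png

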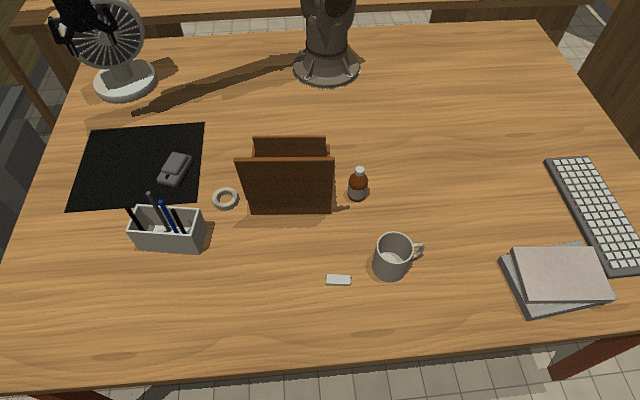

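View pics/top0.png

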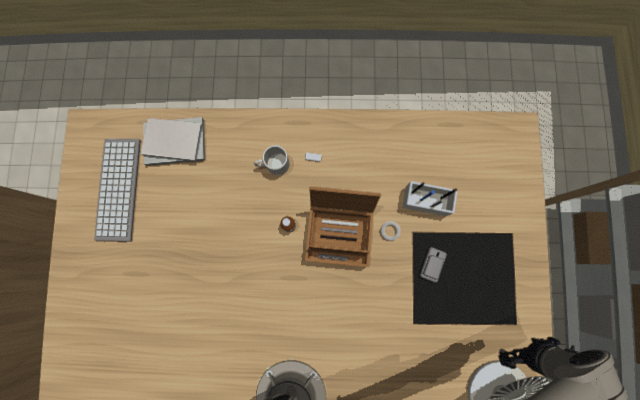

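```bash
cat > h.py <<'E'
import numpy as np, cv2
from bench import *
from scipy.spatial.transform import Rotation as Ro
def cam(n):
    p=camera_params(n); f=200/np.tan(np.radians(p['vertical_fov'])/2)
    return p,f,Ro.from_euler('xyz',p['rotation']).as_matrix(),np.array(p['origin'])
def proj(n,P):
    p,f,R,o=cam(n); c=(np.atleast_2d(P)-o)@R
    s=np.c_[c[:,0]/-c[:,2],-c[:,1]/-c[:,2]]; r2=(s**2).sum(1,keepdims=True)
    return s*(1+p['k1']*r2)*f+[p['cx'],p['cy']]
def ray(n,uv):
    p,f,R,o=cam(n); d=(np.array(uv,float)-[p['cx'],p['cy']])/f; s=d.copy()
    for _ in range(20): s=d/(1+p['k1']*(s@s))
    return o,R@np.array([s[0],-s[1],-1])
def atz(n,uv,z):
    o,d=ray(n,uv); return o+d*(z-o[2])/d[2]
E
python3 - <<'E'
import cv2
a=cv2.imread('pics/top0.png')[175:280,270:410];cv2.imwrite('pics/tc.png',cv2.resize(a,None,fx=5.5,fy=5.5,interpolation=2))
a=cv2.imread('pics/scene0.png')[125:225,205:380];cv2.imwrite('pics/sc.png',cv2.resize(a,None,fx=4.5,fy=4.5,interpolation=2))
E
```

```text
(no output)
```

View pics/tc.png

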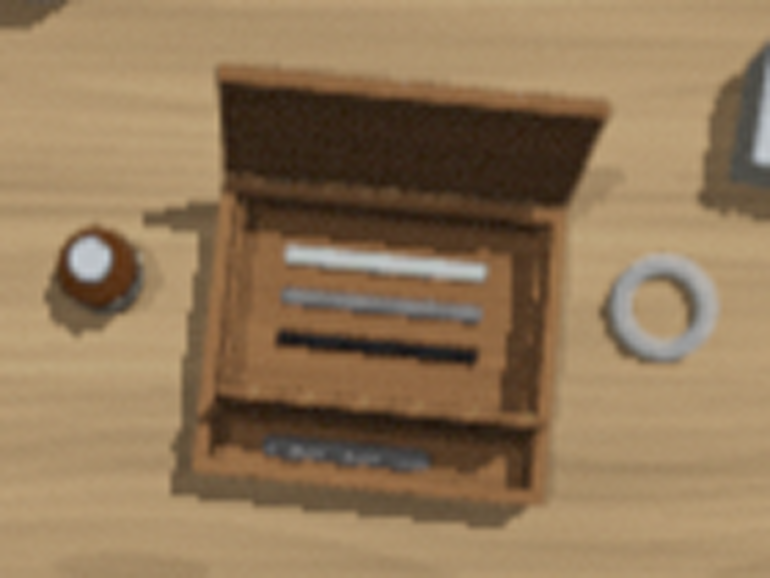

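View pics/sc.png

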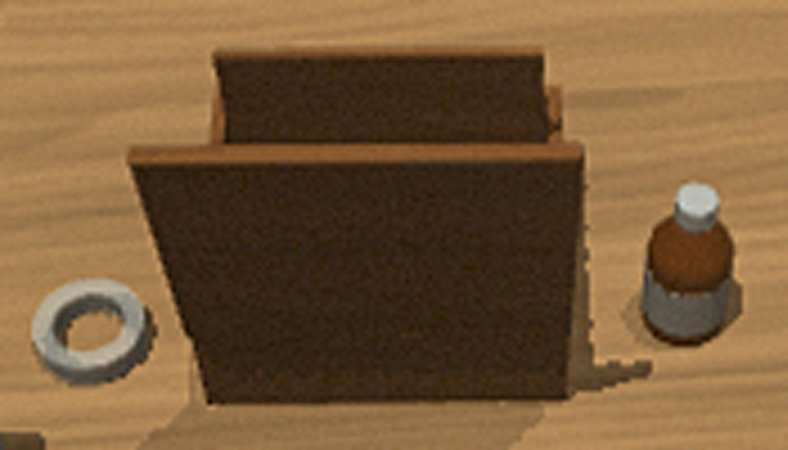

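```bash
cat > fit.py <<'E'
from h import *
from scipy.optimize import least_squares
def T(v): return (lambda u:(u/5.5+[270,175]-.4))(np.array(v,float))
def S(v): return (lambda u:(u/4.5+[205,125]-.4))(np.array(v,float))
def bp(v,P): # box->world
    c,s=np.cos(v[2]),np.sin(v[2]); P=np.array(P,float)
    return np.array([v[0]+c*P[0]-s*P[1],v[1]+s*P[0]+c*P[1],P[2]])
def lid(q,l,y,o): # o offset out
    return [85-l*np.cos(q)+o*np.sin(q),y,75.5+l*np.sin(q)+o*np.cos(q)]
def rest(q,l,y,o): # o offset toward front/up
    return [-45+l*np.cos(q)-o*np.sin(q),y,53.5+l*np.sin(q)+o*np.cos(q)]
obs=[('top',T((218,68)),lambda v:lid(v[3],170,100,10)),('top',T((608,102)),lambda v:lid(v[3],170,-100,10)),
('top',T((222,84)),lambda v:lid(v[3],170,100,0)),('top',T((603,118)),lambda v:lid(v[3],170,-100,0)),
('top',T((567,210)),lambda v:[85,-100,75]),('top',T((228,190)),lambda v:[85,100,75]),
('scene',S((132,163)),lambda v:lid(v[3],170,-100,10)),('scene',S((582,160)),lambda v:lid(v[3],170,100,10)),
('scene',S((130,148)),lambda v:lid(v[3],170,-100,0)),('scene',S((582,143)),lambda v:lid(v[3],170,100,0)),
('scene',S((208,403)),lambda v:[85,-100,0]),('scene',S((570,398)),lambda v:[85,100,0]),
('scene',S((215,50)),lambda v:rest(v[4],95,-88,6)),('scene',S((545,49)),lambda v:rest(v[4],95,88,6)),
('scene',S((216,59)),lambda v:rest(v[4],95,-88,0)),('scene',S((544,57)),lambda v:rest(v[4],95,88,0)),
]
def res(v): return np.concatenate([proj(n,bp(v,f(v)))[0]-uv for n,uv,f in obs])
r=least_squares(res,[600,-130,0,1.7,1.5],loss='soft_l1')
v=r.x
if __name__=='__main__':
    print(v); print(np.round(res(v).reshape(-1,2),1).tolist())
    for n,f in (('top0',5.5),('scene0',4.5)):
        c=n[:-1]; im=cv2.imread(f'pics/{n}.png'); x0,y0=(270,175) if c=='top' else (205,125)
        a=im[y0:y0+105,x0:x0+175]; a=cv2.resize(a,None,fx=4.5,fy=4.5,interpolation=2)
        for P in ([-85,-100,75],[-85,100,75],[85,100,75],[85,-100,75],[-85,-100,0],[-85,100,0],rest(v[4],95,88,6),rest(v[4],95,-88,6),rest(v[4],95,88,0),rest(v[4],95,-88,0),[-45,88,53.5],[-45,-88,53.5],lid(v[3],170,100,10),lid(v[3],170,-100,10)):
            u=(proj(c,bp(v,P))[0]-[x0,y0]+.5)*4.5; cv2.circle(a,tuple(int(k) for k in u),4,(0,255,0),1)
        cv2.imwrite(f'pics/fit_{c}.png',a)
    print('rest edge',bp(v,rest(v[4],95,0,6)),'lid edge',bp(v,lid(v[3],170,0,10)),'inner',bp(v,lid(v[3],170,0,0)),'hinge',bp(v,[85,0,75.5]))
    for nm,uv,z in (('bottle',T((90,258)),105),('tape',T((662,308)),10)): print(nm,atz('top',uv,z))
E
python3 fit.py
```

```text
Traceback (most recent call last):
  File "fit.py", line 22, in <module>
    r=least_squares(res,[600,-130,0,1.7,1.5],loss='soft_l1')
  File "fit.py", line 21, in res
    def res(v): return np.concatenate([proj(n,bp(v,f(v)))[0]-uv for n,uv,f in obs])
                                       ~~~~^^^^^^^^^^^^^^
  File "h.py", line 8, in proj
    p,f,R,o=cam(n); c=(np.atleast_2d(P)-o)@R
            ~~~^^^
  File "h.py", line 5, in cam
    p=camera_params(n); f=200/np.tan(np.radians(p['vertical_fov'])/2)
ValueError: time passes only in moves, steps and waits
```

```bash
sed -i 's/^def cam(n):/import functools\n@functools.lru_cache\ndef cam(n):/' h.py; python3 fit.py
```

```text
[ 5.77571718e+02 -1.50403738e+02 -7.53219131e-02  1.28257639e+00
  2.33650948e+00]
[[-0.5, -0.0], [0.3, 0.1], [-1.5, 0.6], [0.8, 0.8], [1.6, -22.4], [0.9, -24.3], [-0.6, 0.7], [0.7, -0.4], [0.5, 1.3], [0.4, 0.7], [-2.0, 26.3], [0.8, 26.0], [1.0, 9.6], [-0.6, 8.6], [0.4, 7.7], [-0.3, 7.0]]
rest edge [ 462.73305127 -141.73747484  117.82608005] lid edge [ 623.70622527 -153.88526401  241.33019322] inner [ 614.14589558 -153.16379678  238.48773282] hinge [ 662.33071294 -156.80004863   75.5       ]
bottle [547.35479388  20.14437361 105.        ]
tape [ 532.25846933 -315.81081892   10.        ]
```

```bash
sleep 8; ls pics
```

```text
fit_scene.png
fit_top.png
sc.png
scene0.png
tc.png
top0.png
```

```bash
sed -i "s/,loss='soft_l1')/)/" fit.py; python3 fit.py; python3 -c "
from fit import *
print(atz('top',T((567,210)),75),atz('top',T((228,190)),75),atz('scene',S((208,403)),0),atz('scene',S((570,398)),0),atz('scene',S((208,403)),75),atz('scene',S((208,163)),240),atz('top',T((218,68)),240))
print(proj('top',[[0,0,0]]),proj('scene',[[0,0,0]]))"
```

```text
[ 5.02075444e+02 -1.44244286e+02 -8.19804902e-02  1.73580613e+00
  1.45697845e+00]
[[-0.3, -0.5], [0.5, 0.1], [-1.4, -0.1], [1.2, 0.6], [-0.1, 1.2], [-1.3, -1.2], [-0.8, 0.7], [0.6, 0.1], [0.0, -0.3], [0.4, -0.4], [0.3, -0.0], [-0.5, 0.1], [-0.3, 0.3], [-0.1, -0.4], [-0.7, 0.2], [0.2, -0.2]]
rest edge [ 462.03855134 -140.95466948  148.56675857] lid edge [ 624.45176377 -154.29929317  241.54822658] inner [ 614.62072532 -153.4915294   243.19084661] hinge [ 586.78996989 -151.2048253    75.5       ]
bottle [547.35479388  20.14437361 105.        ]
tape [ 532.25846933 -315.81081892   10.        ]
[ 582.52014755 -251.26517584   75.        ] [591.18782073 -55.69764178  75.        ] [ 578.5803228 -251.57476      0.       ] [594.71779455 -50.23242765   0.        ] [ 630.41906632 -241.5071487    75.        ] [ 616.60417966 -219.29234559  240.        ] [631.46735934 -55.37915182 240.        ]
[[290.73006572 395.64225337]] [[325.67592549  66.84824628]]
```

drive_tool:
  deltas: "-1 0.4 0.6 0.1 0; -1 0.4 0.8 0 0.09; -1 0.4 0.8 0 0.09; -1 0.4 0.8 0 0.09; -1 0.4 0.8 0 0.09; -1 0.4 0.8 0 0.09; -1 0.4 0.8 0 0.09; -1 0.4 0.8 0 0.09; -1 0.4 0.8 0 0.09; -1 0.4 0.8 0 0.022"

```text
t: 1.1
tool_pos: [407.0, -224.5, 253.2]
ee_rot: [3.141, 0.0, -0.079]
wrist_force: [0.4, -0.7, 0.3]
gripper_width: -0.003
```

```bash
cat > arc.py <<'E'
import sys
from fit import *
def path(P,cur=None):
    prev=None
    for q,p in P:
        s='' if prev is None else np.round((p-prev)/50,3)
        print(round(q,2),np.round(p,1),s); prev=p
E
python3 - <<'E'
from arc import *
h=14.5
P=[]
for q in np.linspace(1.46,0,20):
    b=rest(q,78,0,6); P.append((q,bp(v,[b[0]-h,0,b[2]+17])))
path(P)
E
```

```text
1.46 [ 445.4 -139.6  148.7] 
1.38 [ 451.4 -140.1  148.3] [ 0.119 -0.01  -0.009]
1.31 [ 457.3 -140.6  147.4] [ 0.118 -0.01  -0.018]
1.23 [ 463.2 -141.   146. ] [ 0.117 -0.01  -0.027]
1.15 [ 468.9 -141.5  144.2] [ 0.114 -0.009 -0.036]
1.08 [ 474.4 -142.   142. ] [ 0.111 -0.009 -0.045]
1.0 [ 479.8 -142.4  139.3] [ 0.108 -0.009 -0.053]
0.92 [ 485.  -142.8  136.3] [ 0.103 -0.008 -0.061]
0.85 [ 489.9 -143.2  132.8] [ 0.098 -0.008 -0.069]
0.77 [ 494.5 -143.6  129. ] [ 0.093 -0.008 -0.076]
0.69 [ 498.8 -144.   124.9] [ 0.086 -0.007 -0.083]
0.61 [ 502.8 -144.3  120.4] [ 0.08  -0.007 -0.09 ]
0.54 [ 506.5 -144.6  115.6] [ 0.073 -0.006 -0.095]
0.46 [ 509.7 -144.9  110.6] [ 0.065 -0.005 -0.101]
0.38 [ 512.6 -145.1  105.3] [ 0.057 -0.005 -0.106]
0.31 [ 515.1 -145.3   99.8] [ 0.049 -0.004 -0.11 ]
0.23 [ 517.1 -145.5   94.2] [ 0.041 -0.003 -0.113]
0.15 [ 518.7 -145.6   88.4] [ 0.032 -0.003 -0.116]
0.08 [ 519.8 -145.7   82.5] [ 0.023 -0.002 -0.118]
0.0 [ 520.5 -145.8   76.5] [ 0.014 -0.001 -0.119]
```

drive_tool:
  deltas: "-1 0.04 0.34 0 0; -1 0.04 0.34 0 0; -1 0.04 0.34 0 0; -1 0.04 0.34 0 0; -1 0.04 0.34 0 0; -1 0 0.04 -0.4 0; -1 0 0 -0.4 0; -1 0 0 -0.4 0; -1 0 0 -0.4 0; -1 0 0 -0.4 0"

```text
t: 2.1
tool_pos: [416.5, -139.2, 152.4]
ee_rot: [3.142, 0.0, -0.081]
wrist_force: [-0.4, 0.1, -0.6]
gripper_width: -0.004
```

drive_tool:
  deltas: "-1 0.1 0 0 0; -1 0.1 0 0 0; -1 0.1 0 0 0; -1 0.1 0 0 0; -1 0.1 0 0 0; -1 0.06 0 0 0; -1 0.06 0 0 0; -1 0.06 0 0 0; -1 0.06 0 0 0; -1 0.06 0 0 0"

```text
t: 3.1
tool_pos: [456.7, -139.3, 153.2]
ee_rot: [3.142, 0.001, -0.082]
wrist_force: [0.0, 0.6, 0.3]
gripper_width: -0.002
```

```bash
python3 - <<'E'
from h import *
print(read_state()['tool_pos'])
a=read_camera('scene')[100:250,180:400,::-1];cv2.imwrite('pics/s1.png',cv2.resize(a,None,fx=3.6,fy=3.6,interpolation=2))
E
```

```text
[ 456.70173756 -139.34070232  153.18311132]
```

View pics/s1.png

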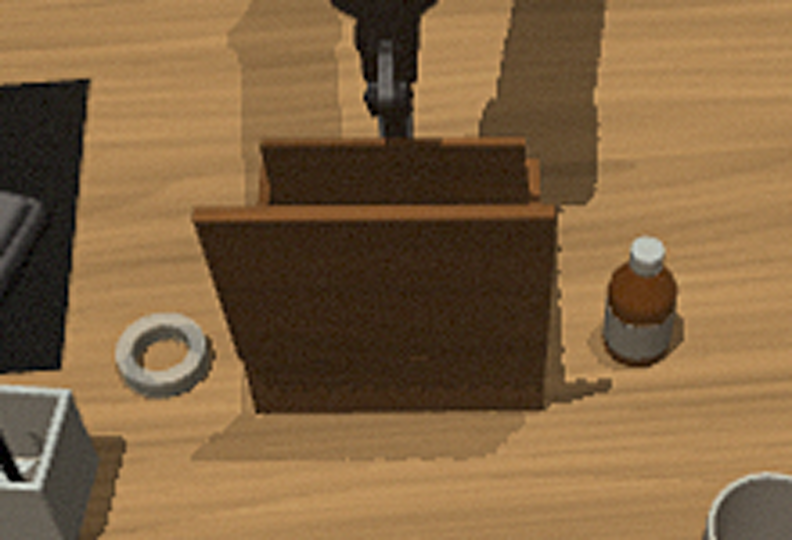

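drive_tool:
  deltas: "-1 0.06 0 -0.08 0; -1 0.08 -0.01 -0.06 0; -1 0.1 -0.01 -0.04 0; -1 0.11 -0.01 -0.04 0; -1 0.11 -0.01 -0.05 0; -1 0.11 -0.01 -0.05 0; -1 0.1 -0.01 -0.06 0; -1 0.1 -0.01 -0.07 0; -1 0.09 -0.01 -0.08 0; -1 0.08 -0.01 -0.08 0"

```text
t: 4.15
tool_pos: [504.4, -143.8, 122.5]
ee_rot: [-3.142, -0.0, -0.081]
wrist_force: [-0.6, 0.2, 0.2]
gripper_width: -0.005
```

```bash
python3 - <<'E'
from h import *
print(read_state()['tool_pos'])
a=read_camera('scene')[100:250,180:400,::-1];cv2.imwrite('pics/s2.png',cv2.resize(a,None,fx=3.6,fy=3.6,interpolation=2))
a=read_camera('top')[175:280,270:410,::-1];cv2.imwrite('pics/t2.png',cv2.resize(a,None,fx=5.5,fy=5.5,interpolation=2))
E
```

```text
[ 504.38034753 -143.79770519  122.52873999]
```

View pics/s2.png

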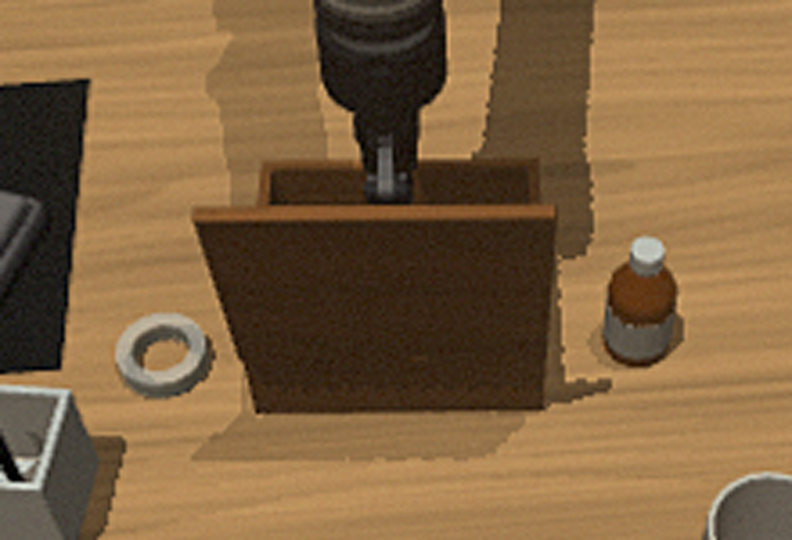

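View pics/t2.png

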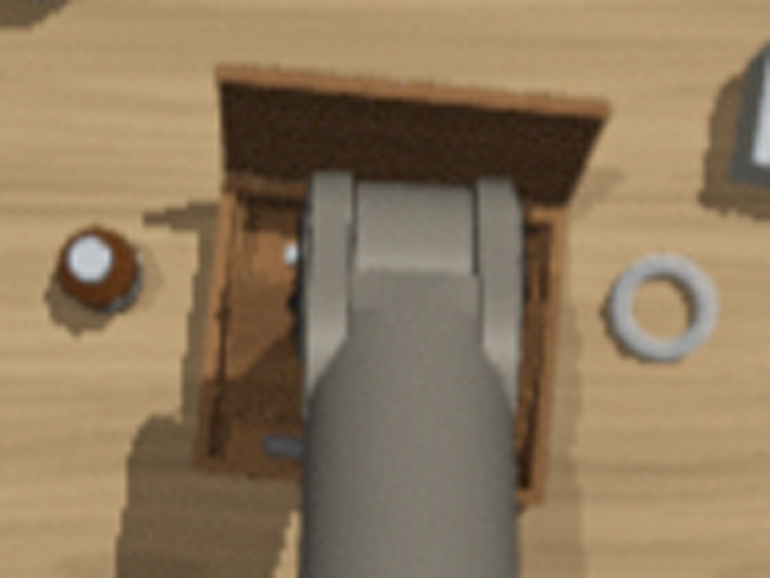

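drive_tool:
  deltas: "-1 0.07 -0.01 -0.1 0; -1 0.06 0 -0.1 0; -1 0.05 0 -0.1 0; -1 0.04 -0.01 -0.1 0; -1 0.03 0 -0.1 0; -1 0.03 0 -0.1 0; -1 0.02 0 -0.1 0; -1 0.02 0 -0.1 0; -1 0 0 -0.08 0; -1 0 0 -0.04 0"

```text
t: 5.25
tool_pos: [519.6, -144.7, 76.5]
ee_rot: [-3.141, 0.001, -0.081]
wrist_force: [-2.4, 0.6, 13.4]
gripper_width: 0.001
```

drive_tool:
  deltas: "-1 0 0 -0.02 0; -1 0 0 0 0; -1 0 0 0 0; -1 -0.1 0 0.5 0; -1 -0.1 0 0.8 0; -1 -0.1 0 0.8 0; -1 -0.1 0 0.8 0; -1 -0.1 0 0.8 0; -1 -0.1 0 0.5 0; -1 0 0 0 0"

```text
t: 6.25
tool_pos: [491.4, -145.1, 289.9]
ee_rot: [3.139, -0.007, -0.082]
wrist_force: [0.4, -0.5, 0.2]
gripper_width: 0.001
```

```bash
python3 - <<'E'
from h import *
print(read_state()['tool_pos'])
a=read_camera('scene')[100:250,180:400,::-1];cv2.imwrite('pics/s3.png',cv2.resize(a,None,fx=3.6,fy=3.6,interpolation=2))
a=read_camera('top')[175:280,270:410,::-1];cv2.imwrite('pics/t3.png',cv2.resize(a,None,fx=5.5,fy=5.5,interpolation=2))
cv2.imwrite('pics/w3.png',read_camera('wrist')[:,:,::-1])
E
```

```text
[ 491.37563062 -145.1307014   289.92160223]
```

View pics/s3.png

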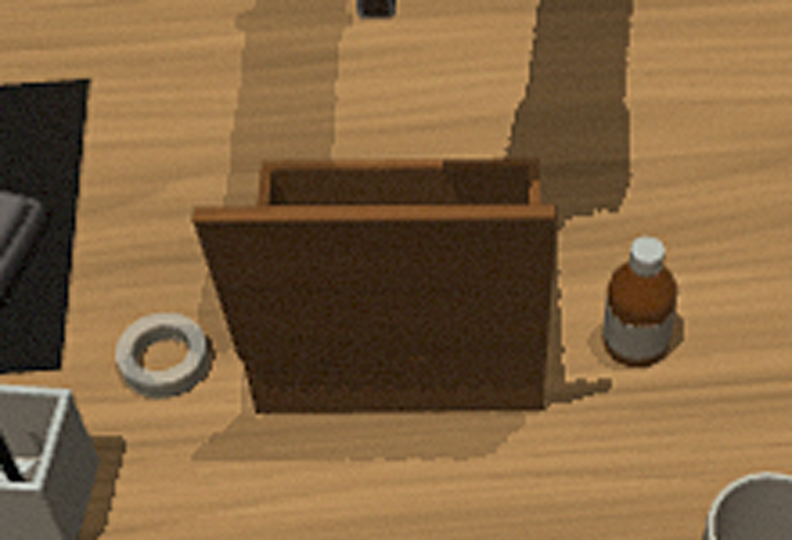

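View pics/t3.png

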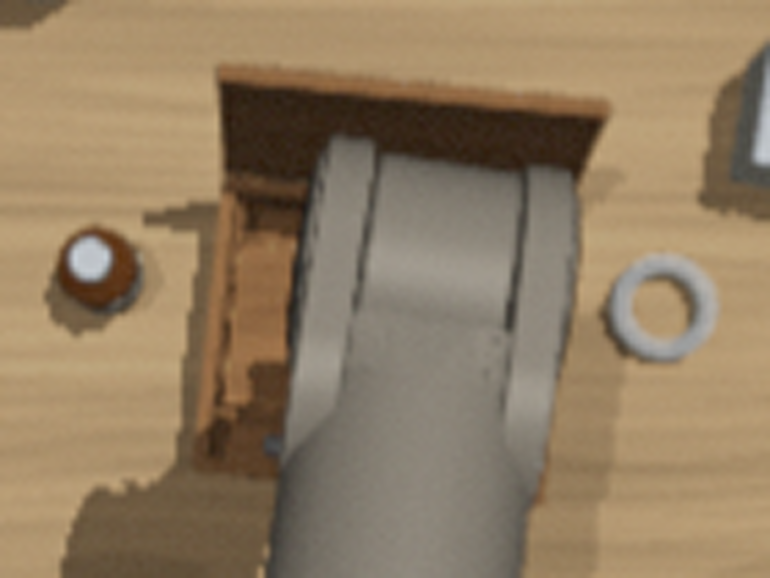

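View pics/w3.png

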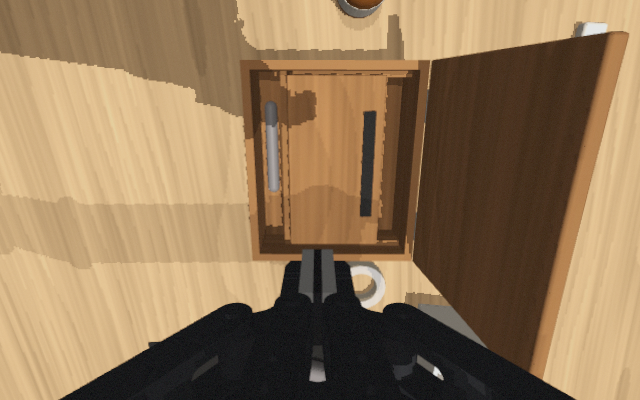

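```bash
python3 - <<'E'
from fit import *
im=cv2.imread('pics/w3.png')
p=camera_params('wrist');s=read_state()
f=200/np.tan(np.radians(p['vertical_fov'])/2)
T4=np.array(p['T_tool_cam']);R=Ro.from_euler('xyz',s['ee_rot']).as_matrix()
def pw(P):
    t=R.T@(np.array(P)-s['tool_pos']); c=T4[:3,:3].T@(t-T4[:3,3]); q=np.array([c[0],-c[1]])/-c[2]
    return q*(1+p['k1']*(q@q))*f+[p['cx'],p['cy']]
a=cv2.resize(im[40:280,220:460],None,fx=2.5,fy=2.5,interpolation=2)
for q,col in((0,(0,255,0)),(.15,(0,0,255))):
  for P in (rest(q,95,88,6),rest(q,95,0,6),rest(q,95,-88,6),rest(q,0,88,6)):
    u=(pw(bp(v,P))-[220,40])*2.5; print(q,u); cv2.circle(a,tuple(int(k) for k in u),4,col,1)
for P in ([85,100,75],[-85,100,75],[-85,-100,75]):
    u=(pw(bp(v,P))-[220,40])*2.5; cv2.circle(a,tuple(int(k) for k in u),4,(255,0,0),1)
cv2.imwrite('pics/wc.png',a)
P=[]
for q in np.r_[1.75,np.linspace(1.7,0,29)]:
    # tip: -x side corner/ flank contact; l contact
    l=140
    b=lid(q,l,0,10); P.append((q,bp(v,[b[0]+14.5,0,b[2]+17])))
from arc import path
path(P)
E
```

```text
0 [412.26804543  83.49701557]
0 [398.92031703 313.43489103]
0 [387.86019777 510.35781563]
0 [159.67931391  83.54439351]
0.15 [413.97118555  82.12429179]
0.15 [399.97049907 321.15817023]
0.15 [388.45125166 524.68271772]
0.15 [157.31307352  83.54558803]
1.75 [ 635.9 -155.2  228.5] 
1.7 [ 629.1 -154.7  230. ] [-0.136  0.011  0.031]
1.64 [ 620.7 -154.   231.5] [-0.167  0.014  0.029]
1.58 [ 612.3 -153.3  232.4] [-0.169  0.014  0.019]
1.52 [ 603.8 -152.6  232.8] [-0.17   0.014  0.008]
1.46 [ 595.3 -151.9  232.7] [-0.17   0.014 -0.002]
1.4 [ 586.9 -151.2  232.1] [-0.169  0.014 -0.012]
1.34 [ 578.4 -150.5  231. ] [-0.168  0.014 -0.023]
1.27 [ 570.1 -149.8  229.3] [-0.167  0.014 -0.033]
1.21 [ 561.9 -149.2  227.2] [-0.164  0.014 -0.043]
1.15 [ 553.8 -148.5  224.5] [-0.161  0.013 -0.053]
1.09 [ 545.9 -147.8  221.4] [-0.158  0.013 -0.063]
1.03 [ 538.2 -147.2  217.8] [-0.154  0.013 -0.072]
0.97 [ 530.8 -146.6  213.7] [-0.149  0.012 -0.081]
0.91 [ 523.6 -146.   209.2] [-0.144  0.012 -0.09 ]
0.85 [ 516.6 -145.4  204.3] [-0.138  0.011 -0.099]
0.79 [ 510.  -144.9  198.9] [-0.132  0.011 -0.107]
0.73 [ 503.8 -144.4  193.2] [-0.125  0.01  -0.115]
0.67 [ 497.9 -143.9  187.1] [-0.118  0.01  -0.122]
0.61 [ 492.3 -143.4  180.6] [-0.111  0.009 -0.129]
0.55 [ 487.2 -143.   173.8] [-0.103  0.008 -0.136]
0.49 [ 482.5 -142.6  166.7] [-0.094  0.008 -0.142]
0.43 [ 478.2 -142.3  159.3] [-0.085  0.007 -0.147]
0.36 [ 474.4 -142.   151.7] [-0.076  0.006 -0.152]
0.3 [ 471.1 -141.7  143.9] [-0.067  0.006 -0.157]
0.24 [ 468.2 -141.5  135.9] [-0.057  0.005 -0.16 ]
0.18 [ 465.8 -141.3  127.7] [-0.048  0.004 -0.164]
0.12 [ 463.9 -141.1  119.4] [-0.038  0.003 -0.166]
0.06 [ 462.6 -141.   111. ] [-0.027  0.002 -0.168]
0.0 [ 461.7 -140.9  102.5] [-0.017  0.001 -0.17 ]
```

View pics/wc.png

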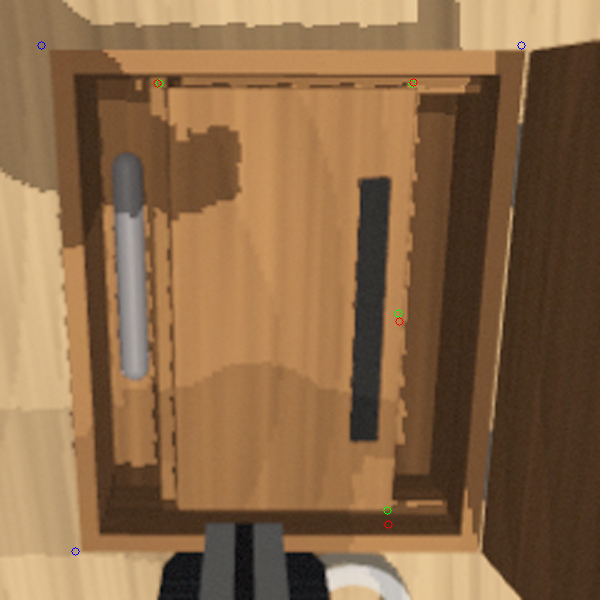

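drive_tool:
  deltas: "-1 0 0 0.2 0; -1 0.45 -0.03 0.1 0; -1 0.45 -0.03 0 0; -1 0.45 -0.03 0 0; -1 0.45 -0.03 0 0; -1 0.45 -0.03 0 0; -1 0.45 -0.03 0 0; -1 0.45 -0.03 0 0; -1 0.35 0 0 0; -1 0 0 0 0"

```text
t: 7.4
tool_pos: [666.2, -154.6, 298.9]
ee_rot: [-3.14, 0.002, -0.08]
wrist_force: [-0.1, 0.7, 0.2]
gripper_width: -0.003
```

drive_tool:
  deltas: "-1 0 0 -0.2 0; -1 0 0 -0.3 0; -1 0 0 -0.3 0; -1 0 0 -0.3 0; -1 0 0 -0.24 0; -1 -0.1 0 -0.1 0; -1 -0.16 0 0 0; -1 -0.16 0 0 0; -1 -0.16 0 0 0; -1 -0.1 0 0 0"

```text
t: 8.4
tool_pos: [631.0, -155.2, 230.3]
ee_rot: [3.141, -0.003, -0.081]
wrist_force: [1.1, 0.7, 0.6]
gripper_width: -0.006
```

```bash
python3 - <<'E'
from h import *
s=read_state();print(s['tool_pos'],s['wrist_force'])
a=read_camera('scene')[60:260,180:420,::-1];cv2.imwrite('pics/s4.png',cv2.resize(a,None,fx=3,fy=3,interpolation=2))
E
```

```text
[ 631.00401699 -155.19779385  230.27047062] [1.09043694 0.72273626 0.61436998]
```

View pics/s4.png

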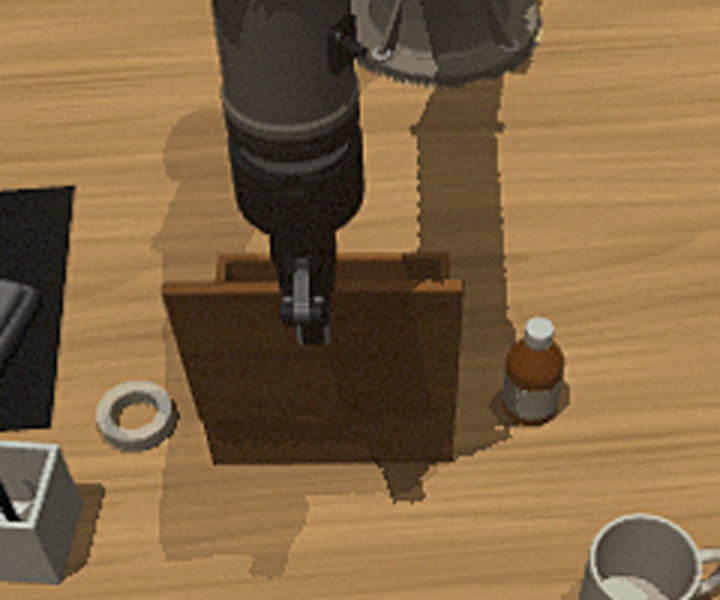

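drive_tool:
  deltas: "-1 -0.17 0.01 0.02 0; -1 -0.17 0.01 0.02 0; -1 -0.17 0.01 0 0; -1 -0.17 0.01 0 0; -1 -0.17 0.01 -0.01 0; -1 -0.17 0.02 -0.02 0; -1 -0.17 0.01 -0.03 0; -1 -0.16 0.01 -0.04 0; -1 -0.16 0.02 -0.05 0; -1 -0.16 0.01 -0.06 0"

```text
t: 9.45
tool_pos: [546.6, -149.3, 220.2]
ee_rot: [3.141, -0.0, -0.082]
wrist_force: [1.2, 0.2, 0.4]
gripper_width: 0.004
```

```bash
python3 - <<'E'
from h import *
s=read_state();print(s['tool_pos'],s['wrist_force'])
a=read_camera('scene')[60:260,180:420,::-1];cv2.imwrite('pics/s5.png',cv2.resize(a,None,fx=3,fy=3,interpolation=2))
E
```

```text
[ 546.63327897 -149.34414571  220.16298068] [1.17739636 0.1720359  0.41979183]
```

View pics/s5.png

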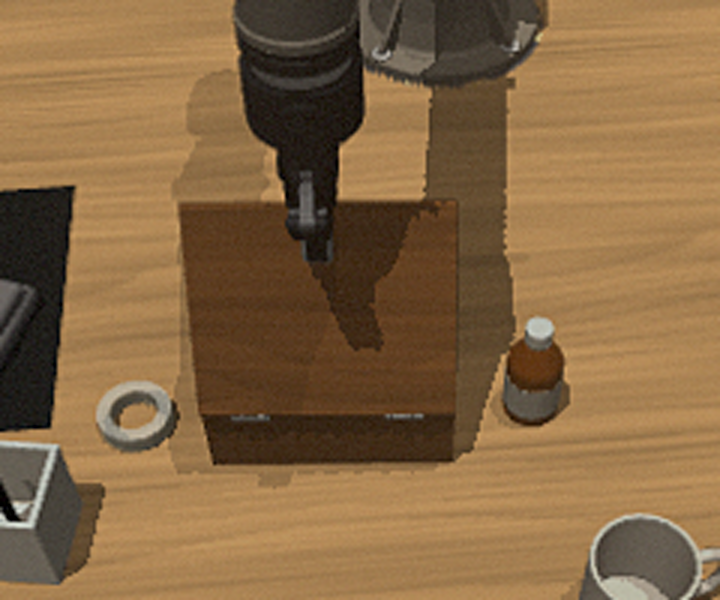

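Lid follows well (angle about 1.1). I continue along the arc.

drive_tool:
  deltas: "-1 -0.15 0.01 -0.07 0; -1 -0.15 0.01 -0.08 0; -1 -0.14 0.01 -0.09 0; -1 -0.14 0.01 -0.1 0; -1 -0.13 0.01 -0.11 0; -1 -0.12 0.01 -0.12 0; -1 -0.12 0.01 -0.12 0; -1 -0.11 0.01 -0.13 0; -1 -0.1 0.01 -0.14 0; -1 -0.09 0.01 -0.14 0"

```text
t: 10.5
tool_pos: [484.3, -144.3, 164.7]
ee_rot: [3.142, 0.0, -0.081]
wrist_force: [-0.0, -1.0, 1.1]
gripper_width: 0.007
```

drive_tool:
  deltas: "-1 -0.09 0.01 -0.14 0; -1 -0.08 0.01 -0.15 0; -1 -0.07 0 -0.15 0; -1 -0.06 0.01 -0.15 0; -1 -0.05 0 -0.16 0; -1 -0.04 0 -0.15 0; -1 -0.03 0 -0.12 0; -1 -0.02 0 -0.08 0; -1 0 0 -0.06 0; -1 0 0 -0.04 0"

```text
t: 11.5
tool_pos: [462.7, -142.8, 105.1]
ee_rot: [3.142, 0.0, -0.081]
wrist_force: [0.4, -0.1, 0.5]
gripper_width: 0.0
```

drive_tool:
  deltas: "-1 0 0 -0.03 0; -1 0 0 -0.03 0; -1 0 0 -0.02 0; -1 0 0 -0.02 0; -1 0 0 0 0; -1 0 0 0 0; -1 0 0 0 0; -1 0 0 0 0; -1 0 0 0 0; -1 0 0 0 0"

```text
t: 12.5
tool_pos: [463.1, -142.8, 102.4]
ee_rot: [3.14, 0.0, -0.082]
wrist_force: [-4.6, 1.6, 16.3]
gripper_width: 0.001
```

Hard stop at z 102.4, the predicted shut height, with 16 N. I press a touch more, hold, then retreat straight up.

drive_tool:
  deltas: "-1 0 0 -0.02 0; -1 0 0 0 0; -1 0 0 0 0; -1 0 0 0 0; -1 0 0 0.1 0; -1 0 0 0.4 0; -1 0 0 0.8 0; -1 0 0 0.8 0; -1 0 0 0.6 0; -1 0 0 0 0"

```text
t: 13.5
tool_pos: [466.0, -143.3, 239.0]
ee_rot: [3.139, -0.01, -0.082]
wrist_force: [1.0, -0.5, 0.5]
gripper_width: 0.003
```

drive_tool:
  deltas: "-1 0 -0.5 0.5 0; -1 0 -0.8 0.2 0; -1 0 -0.8 0 0; -1 0 -0.8 0 0; -1 0 -0.8 0 0; -1 0 -0.8 0 0; -1 0 -0.8 0 0; -1 0 -0.4 0 0; -1 0 0 0 0; -1 0 0 0 0"

```text
t: 14.5
tool_pos: [462.7, -427.0, 268.0]
ee_rot: [-3.139, 0.001, -0.081]
wrist_force: [0.6, -0.2, -0.2]
gripper_width: -0.002
```

```bash
python3 - <<'E'
from fit import *
s=read_state();print(s['t'],s['tool_pos'],s['wrist_force'])
for n,(x0,y0,w,h) in dict(scene=(120,110,330,200),top=(240,130,230,160)).items():
    im=read_camera(n)[:,:,::-1].copy();k=2.4 if n=='scene' else 3.4
    cv2.imwrite(f'pics/{n}6.png',im)
    a=cv2.resize(im[y0:y0+h,x0:x0+w],None,fx=k,fy=k,interpolation=2)
    for q,col in((0,(0,255,0)),(.1,(0,0,255))):
        for y in(100,-100):
            u=(proj(n,bp(v,lid(q,170,y,10)))[0]-[x0,y0]+.5)*k;print(n,q,u);cv2.circle(a,tuple(int(t) for t in u),3,col,1)
    cv2.imwrite(f'pics/{n}6c.png',a)
E
```

```text
14.5 [ 462.68218416 -426.96770231  268.01343095] [ 0.58382084 -0.22481611 -0.21543243]
scene 0 [503.82121492  73.53970869]
scene 0 [318.05414471  75.74946579]
scene 0.1 [504.23246527  63.52672371]
scene 0.1 [315.81831617  65.76742275]
top 0 [219.41355217 449.23106039]
top 0 [438.76504554 471.28382193]
top 0.1 [218.66833471 447.06677973]
top 0.1 [440.95078477 469.4024543 ]
```

View pics/scene6c.png

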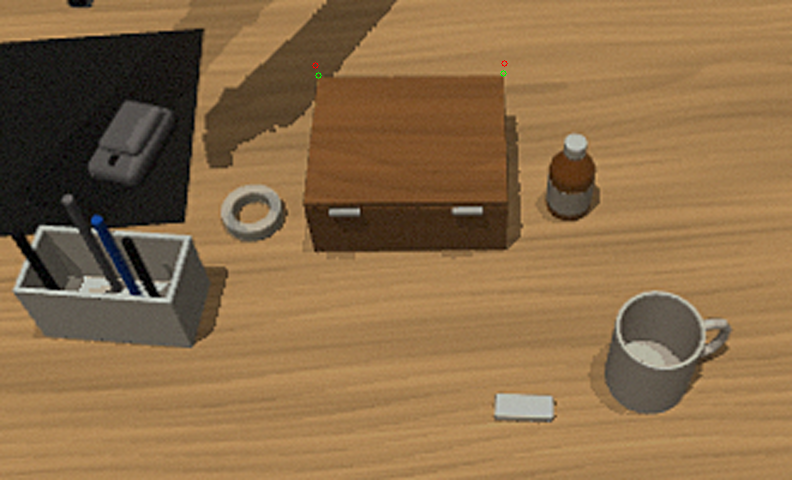

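View pics/top6c.png

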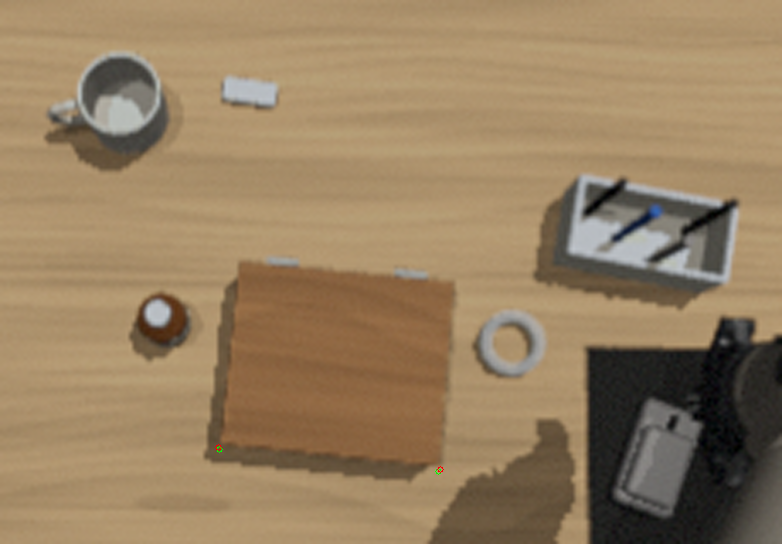

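The lid's free edge, at about (318,77) to (505,75) in the scene crop, sits on the shut prediction and not on the 0.1 rad one. The bystanders look unmoved and the arm is clear.

```bash
python3 -c "
from bench import *
print(finish_job())"
```

```text
the job is handed in; nothing more can be done
None
```

The box is packed. With the gripper shut, I pushed the phone rest down flat, then pushed the lid over from behind and pressed it fully shut. I handed the job in at about 14.6 s; no verdict is reported.

- **Phone rest:** it stopped hard at the predicted flat height (fingertips about 59.5 mm above the desk) with 13 N. A wrist picture showed it lying flat, with the marker in its tray and the lid still open.
- **Lid:** it stopped hard at the predicted shut height (fingertips about 85.4 mm above the desk) with 16 N. In the last scene picture its free edge fits the fully shut position to about a pixel. A lid 0.1 rad open would sit about 4 pixels away.
- **Surroundings:** the bystanders looked unmoved in the last pictures, but I checked this by eye and did not measure it. The marker can't be seen under the shut lid, so I last saw it before closing. The arm ended clear of everything.
- **Disagreements:** my first pose fit failed, putting the box about 75 mm off. A refit agreed to about 1.5 pixels, and the contact heights matched it. The wrist picture was about 3 mm off the fitted box outline, which made no difference here.

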